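# Free the index plate: drive the stop pin, hold the plunger back

### The job

Free the fixture's index plate so that a colleague can turn it: with the mallet, drive the proud stop pin down flush with its boss (not with the gripper itself), and set the mallet back down on the bench top. Then pull the sprung plunger's knob straight up as far as it goes, so that it is clear of its hole in the plate, and finish still holding it there in the gripper. Leave the other things on the bench where they are.

Things in the scene. Friction and masses are not known exactly. Their poses are not given: they have to be found in the camera images.
- mallet_head (a point): Centre of the mallet's head (mallet 0.3 to 0.55 kg). The mallet stands on a flat face of its head: an upright dark cylinder 44 mm in diameter, 70 mm tall, rubber faces, so this point starts 35 mm above the bench and 35 mm above the lower face. The wooden handle, 26 mm wide, 22 mm high, runs level from the head along this point's -x, ending 182 mm from the head's axis; z runs up the head.
- mallet_grip (a point): Point on the mallet handle's centre line 55 mm from the head's axis, 35 mm above the bench; same axes as mallet_head. A good place to pinch the handle across its 26 mm width (along y).
- fixture: Indexing fixture bolted down; origin under its centre. Grey base 170 (x) by 270 mm (y), 20 high; round steel index plate 140 in diameter, top at 42, a brass coupling on its middle (54 wide, top at 82). At +y a dark bracket, 40 mm wide in x, reaches over the plate (top at 90) with the plunger at (0, +55); at -y a steel boss 40 in diameter, top at 55, holds the stop pin at (0, -100).
- stop_pin_top (a point): Centre of the flat top of the stop pin, a steel pin 14 mm in diameter that stands 12 to 16 mm proud of its boss (boss top 55 mm above the bench). Fully down, its top is level with the boss.
- stop_pin (a joint): Travel of the stop pin, m: 0 = fully up (16 mm proud), 0.016 = flush with the boss. Starts between 0 and 0.004. It moves straight down, resists with about 5 to 6 N and stays where it is driven.
- plunger_knob (a point): Centre, half-way up, of the plunger's round black knob, 30 mm in diameter and 24 mm tall, 125 mm above the bench when seated. Below the knob there is 15 mm of 10 mm rod, then the bracket's 24 mm collar (top at 98 mm). The lower end of the rod sits 9 mm deep in a hole of the index plate.
- plunger (a joint): Travel of the plunger, m: 0 = seated in its hole, 0.020 = fully back against its stop. It moves straight up, against a spring of 4 N at the start to 8 N fully back, and snaps back if let go.
- parts_bin: Bystander: small open blue bin, 100 by 90 mm, 55 mm high, with fittings in it; origin under its centre.
- spanner: Bystander: open-ended spanner 200 mm long, lying flat along its x, 9 mm thick; origin under its middle.
- long_spanner: Bystander: larger spanner 260 mm long, lying flat along its x, 9 mm thick; origin under its middle.
- coupling: Bystander: steel pipe coupling, upright tube 40 mm in diameter, 36 mm high; origin under its centre.
- bush: Bystander: stepped brass bush, 44 mm in diameter, 34 mm high; origin under its centre.
- nut: Bystander: dark nut, 22 mm in diameter, 10 mm high, lying on the fixture's base in a corner; origin under its centre.
There are look-alikes about, which are no part of the job. What is meant by the part that bears mallet_head is not blue or pink, and is the larger of those in its own colour.

How it is judged:
On the way, in this order (a step that is already met when the one before it is completed fails the run):
1. the stop pin has been driven down with the mallet's head over it (value of joint stop_pin above 0.013 m and horizontal distance between mallet_head and stop_pin_top below 0.03 m and contact force between mallet and the fingers above 0.5 N).
2. the mallet is set down on the bench and let go (contact force between mallet and the fingers below 0.1 N and height (world z) of mallet_head below 0.04 m and linear speed of mallet below 0.03 m/s), for 0.2 s.
3. the plunger is pulled fully back in the gripper (value of joint plunger above 0.017 m and contact force between plunger and the fingers above 2 N), for 0.3 s.
At the end, for the whole second after the job is handed in: The plunger is held in the gripper at least 17 mm back of its 20 mm travel, the stop pin is within 3 mm of flush, the mallet rests on the bench top out of the gripper (standing or lying), and no bystander has moved more than 30 mm (all of step 2 and all of step 3 and value of joint stop_pin above 0.013 m and contact force between plunger and mallet below 0.1 N and distance of each of parts_bin, spanner, long_spanner, coupling, bush, nut from where it was at the start of the episode below 0.03 m); the arm keeps its last pose, push and grip.
It fails at once if the stop pin is pushed with the gripper instead of the mallet (contact force between stop_pin and the arm above 1 N or contact force between stop_pin and the fingers above 1 N).
It fails at once if a bystander is moved more than 30 mm (distance of any of parts_bin, spanner, long_spanner, coupling, bush, nut from where it was at the start of the episode above 0.03 m).
It also fails if it takes over 53 s, if anything falls off the work surface, if the arm or the gripper's body presses on something with over 40 N, if the wrist force passes 120 N, or if a joint passes its speed limit or range.

### The arm

A 7-joint arm with a two-finger parallel gripper is mounted at the origin on the work surface. World frame = base frame: x ahead of the robot, y to its left, z up, the work surface at z = 0. Lengths are in m, angles in rad, forces in N, time in s.
With the tool pointing down it reaches from about 0.425 to 0.875 m from the base axis. Payload 8.4 kg.
Tool frame: the origin (TCP) lies at the very end of the fingers, on their centre line; the grasp point (between the pads) lies 19 mm behind it; z points along the fingers, x is the direction in which the jaws open and shut, and the axes are right-handed (so a half turn about z gives the same grasp; the last joint's range is limited). The gripper opens to 85 mm and grips with 20 to 120 N. Pads are 22 mm wide; open, the fingers measure 114 mm over their backs; the gripper's body (76 mm by 85 mm) begins 54 mm behind the grasp point. The pads swing forward as they close: fully open they stand 13 mm farther back than shut.
Start: joints at [1.227, 0.333, 0.04, 1.465, -0.013, 1.343, -0.059], TCP at [0.158, -0.631, 0.231] pointing down, gripper open.
Joint ranges: [-2.58, 2.58], [-0.38, 2.09], [-1.3, 1.39], [0.25, 2.4], [-1.5, 4.64], [0.08, 2.09], [-2.65, 2.65]. Speed limits (rad/s): [2.22, 2.22, 2.79, 2.79, 3.14, 3.14, 3.14].

### API

Orientations are given as a 3x3 rotation matrix whose columns are the frame's x, y, z axes.
In Python, from workcell import * gives the robot as it stands.
- The arm moves only by the tool jog_arm, never from a script. Its argument "targets" is a list of rows, each a list of 4 numbers: the shift along the world's x, y, z in mm, then the turn about the world's z in degrees. A call has 1 to 5 rows; each row is the pose to reach, as a shift and turn from the pose commanded when the call began; what a row does not reach only later rows make up. A row lasts 1/12 s, in which the tool goes at most 41.7 mm and 7.16 degrees, less where a joint would pass 70% of its speed; a pose out of reach is approached as far as the arm can. A call with a gripper value outside its range is refused whole. "hand" is the finger opening in mm, from 0 to 85.4, set as the call begins (left out, the last holds). The fingers move at their own pace and stop on an object; the grip force is fixed at half the most. Time passes only in rows, so rows that repeat a pose let the fingers close. It gives the time, the measured TCP pose, the force and the opening at its end, in the units of the state.
- get_state(): the state, without advancing time (a new reading comes with each control period).
- capture(name): name is "side" or "top"; returns the picture (400x640x3 uint8, red, green, blue); there is no depth.
- camera_params(name): a dict with "intrinsics" (3x3 intrinsics, pixels), "world_from_camera" (4x4, takes a point from camera to world coordinates). Camera axes: x right, y up, looking along -z (the intrinsics and any distortion apply to the point x, -y, -z); pixel columns grow to the right and rows downward; lengths in m; the calibration is good to about 2 mm. A picture is of the moment at which its call begins. camera_params takes no time and is no camera call.
- finish_job(): hands the job in, once; it reports no verdict.
The state is a dict: "time": time; "qpos": joint angles; "joint_vel": joint speeds; "joint_torque": joint torques, N m; "tool_pos": TCP position; "orientation": TCP orientation; "wrist_force": force on the tool from outside, world axes, zero at the start; "ft_torque": the same for the moment, N m; "width": finger opening in m.
Only numpy, scipy, OpenCV 4.12 (cv2) and the standard library are available. Lean on these libraries where they do the work, as an engineer would, in place of code of your own. Each camera call takes 0.05 s, during which the arm holds its last target. There are 200 camera calls.

## Working session

There is one attempt and no reset: what is moved stays moved. The work goes in short steps, Python scripts to look and compute and a tool call to move; the robot and the scene stay as the last step left them, time stands still between calls to the robot, and variables do not carry over. Pictures are saved under pics/ and viewed, about 8 in all and at most 12, crops included, and the job is handed in when it is done.

Besides the shell and the picture viewer there is one more tool, called after "Call:" as name([rows], argument=value, ...), one row to a line, values as JSON. jog_arm: Moves the arm, as the interface text tells. Its arguments: {"type":"object","properties":{"targets":{"type":"array"},"hand":{"type":"number"}},"required":["targets"]}

```bash
mkdir -p pics; ls
cat > h.py <<'E'
from workcell import *
import numpy as np, cv2
def ray(name,u,v):
    p=camera_params(name);K=np.array(p["intrinsics"]);T=np.array(p["world_from_camera"])
    d=np.linalg.inv(K)@[u,v,1]; d=np.array([d[0],-d[1],-d[2]])
    return T[:3,3],T[:3,:3]@d
def onz(name,u,v,z):
    o,d=ray(name,u,v); return o+d*(z-o[2])/d[2]
def proj(name,P):
    p=camera_params(name);K=np.array(p["intrinsics"]);T=np.array(p["world_from_camera"])
    c=T[:3,:3].T@(np.array(P)-T[:3,3]); q=K@[c[0],-c[1],-c[2]]; return q[:2]/q[2]
def snap(name,fn):
    im=capture(name); cv2.imwrite("pics/"+fn,cv2.cvtColor(im,cv2.COLOR_RGB2BGR)); return im
E
python3 - <<'E'
from h import *
snap("top","t0.png");snap("side","s0.png")
for n in("top","side"):
    p=camera_params(n);print(n,np.round(p["intrinsics"],1).tolist(),np.round(p["world_from_camera"],3).tolist(),p.keys())
s=get_state();print(s["time"],s["tool_pos"],np.round(s["orientation"],3).tolist(),s["width"])
E
```

```text
pics
top [[429.0, 0.0, 321.1], [0.0, 429.0, 195.8], [0.0, 0.0, 1.0]] [[-0.018, 0.995, -0.099, 0.379], [-1.0, -0.017, 0.009, -0.126], [0.007, 0.099, 0.995, 1.281], [0.0, 0.0, 0.0, 1.0]] dict_keys(['intrinsics', 'world_from_camera'])
side [[465.4, 0.0, 319.3], [0.0, 465.4, 202.9], [0.0, 0.0, 1.0]] [[-0.846, 0.357, -0.397, -0.065], [-0.534, -0.579, 0.616, 0.752], [-0.01, 0.733, 0.68, 1.067], [0.0, 0.0, 0.0, 1.0]] dict_keys(['intrinsics', 'world_from_camera'])
0.1 [ 0.15739974 -0.63022589  0.23050948] [[0.242, -0.97, -0.0], [-0.97, -0.242, 0.001], [-0.001, 0.0, -1.0]] 0.08542924059470917
```

View pics/t0.png

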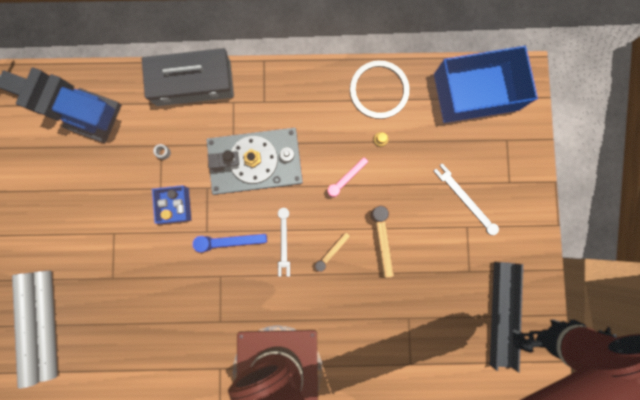

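View pics/s0.png

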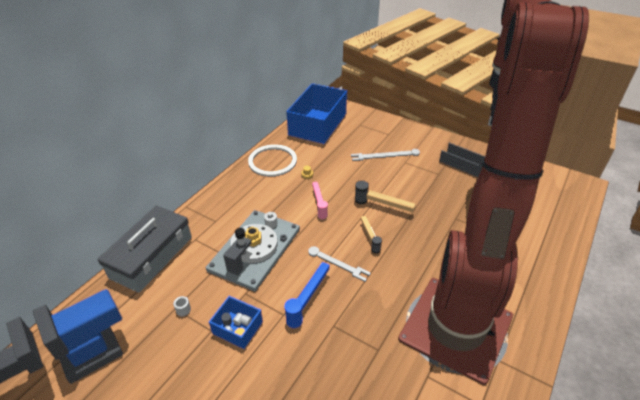

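Top view candidates for the mallet are: large wood handle with dark head at (380,214), small wood handle with dark head at (320,266), pink at (333,190), and blue at (200,244). By the description I choose the large dark one at (380,214). The fixture is at (254,160), with its boss and pin at (287,154) and the plunger at about (230,157). Next is a close crop to check the choice, plus measurements.

Run:
```python
from h import *
im=cv2.imread("pics/t0.png");c=cv2.resize(im[120:290,200:400],None,fx=4,fy=4,interpolation=cv2.INTER_CUBIC)[:, :]
c=cv2.resize(im[122:272,205:405],None,fx=4,fy=4,interpolation=cv2.INTER_CUBIC);cv2.imwrite("pics/t0c.png",c)
s=cv2.imread("pics/s0.png");cv2.imwrite("pics/s0c.png",cv2.resize(s[175:295,200:360],None,fx=5,fy=5,interpolation=cv2.INTER_CUBIC))
hsv=cv2.cvtColor(im,cv2.COLOR_BGR2HSV)
# handle: yellowish, brighter; head: dark
sub=hsv[195:285,360:405]
print(hsv[245,384],hsv[250,420],hsv[212,380],hsv[155,287])
dark=(sub[...,2]<95).astype(np.uint8)
n,l,st,ce=cv2.connectedComponentsWithStats(dark);print([(st[i].tolist(),(ce[i]+[360,195]).round(1).tolist()) for i in range(1,n) if st[i][4]>20])
# fixture base grey: minAreaRect
g=((hsv[...,1]<60)).astype(np.uint8)[115:205,195:315]
cs,_=cv2.findContours(g,cv2.RETR_EXTERNAL,cv2.CHAIN_APPROX_NONE);k=max(cs,key=cv2.contourArea)
r=cv2.minAreaRect(k);b=cv2.boxPoints(r)+[195,115];print(r,b.round(1).tolist())
for q in b: print(onz("top",*q,0.02).round(4))
```

```text
[ 20 104 242] [ 13 125 206] [  7  17 134] [ 20  12 187]
[([11, 17, 6, 9, 25], [372.4, 216.6])]
((58.607601165771484, 45.68675994873047), (56.69528579711914, 91.24994659423828), 82.9834976196289) [[204.9, 138.1], [295.4, 127.0], [302.4, 183.2], [211.8, 194.4]]
[0.6842 0.2072 0.02  ]
[ 0.7138 -0.0638  0.02  ]
[ 0.5432 -0.0822  0.02  ]
[0.5147 0.1853 0.02  ]
```

View pics/t0c.png

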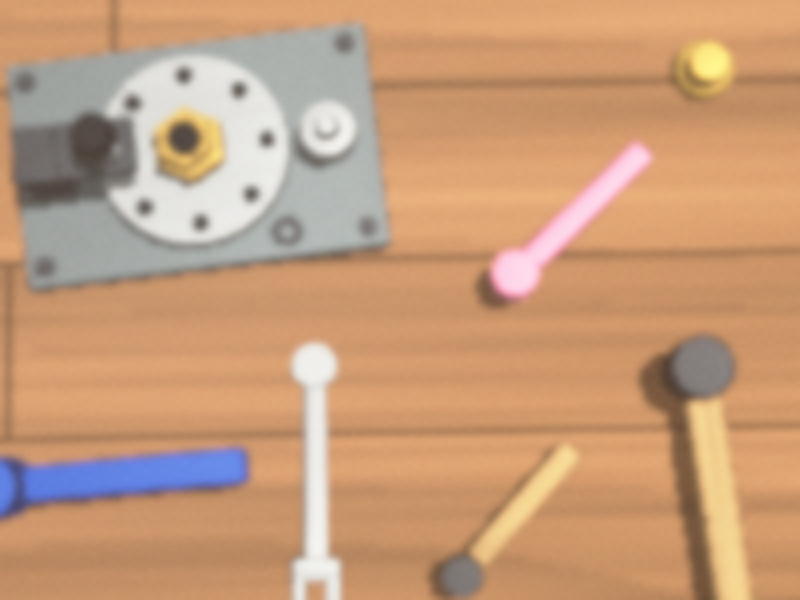

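View pics/s0c.png

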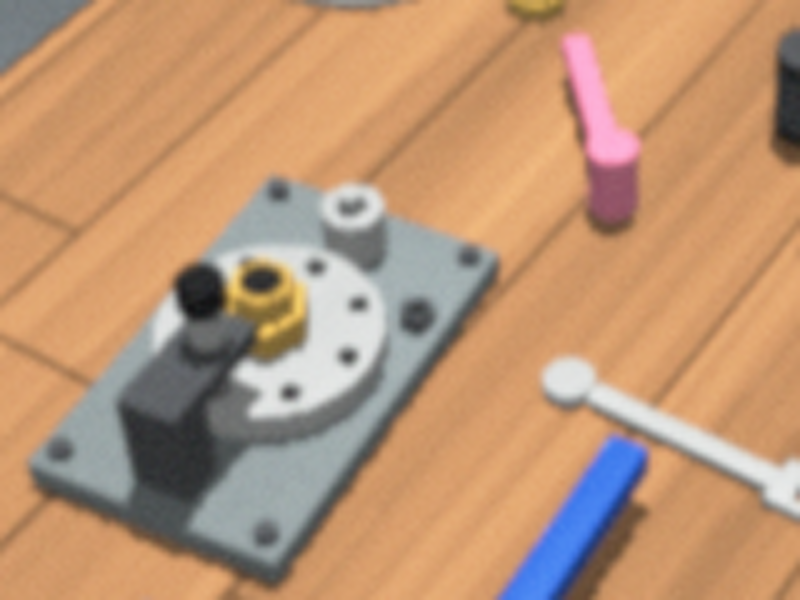

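The crops confirm the choice: a large dark head at crop (702,366) with a wooden handle running down, clearly bigger than the small twin at (460,575). The pin is at (327,126) in the top crop and the knob at (93,135). In the side crop the knob is at (200,290) and the pin at (350,205).

Run:
```python
from h import *
tc=lambda u,v:(205+(u+.5)/4-.5,122+(v+.5)/4-.5)
sc=lambda u,v:(200+(u+.5)/5-.5,175+(v+.5)/5-.5)
h=onz("top",*tc(702,366),.07); a=onz("top",*tc(705,410),.046); b=onz("top",*tc(733,590),.046)
e=onz("top",388.5,275,.046)
print("head",h,"handle ang",np.degrees(np.arctan2(*(a-b)[1::-1])),np.degrees(np.arctan2(*(h-e)[1::-1])),"len",np.linalg.norm((h-e)[:2]))
print("pin",onz("top",*tc(327,126),.069),onz("side",*sc(350,205),.069))
print("boss",onz("top",*tc(327,129),.055))
print("knob",onz("top",*tc(93,132),.137),onz("side",*sc(200,290),.125))
print("plate",onz("top",*tc(197,150),.042))
s=get_state();o=s["orientation"];print(np.degrees(np.arctan2(o[1][0],o[0][0])))
```

```text
head [ 0.44776901 -0.30275001  0.07      ] handle ang 7.053906300855298 7.0805120850435666 len 0.17653740819892924
pin [ 0.62468954 -0.03933603  0.069     ] [ 0.61703605 -0.02434324  0.069     ]
boss [ 0.62531646 -0.03831507  0.055     ]
knob [0.60943348 0.11384901 0.137     ] [0.60946084 0.1177783  0.125     ]
plate [0.61391978 0.05777206 0.042     ]
-75.97592874963009
```

Call:
jog_arm([
  [25, 32, 0, -2],
  [50, 65, 0, -4],
  [75, 97, 0, -7],
  [100, 130, 0, -7],
  [125, 163, 0, -7],
], hand=85)

```text
time: 0.52
tool_pos: [0.2832, -0.4657, 0.231]
orientation: [[0.122, -0.993, -0.0], [-0.993, -0.122, 0.0], [-0.0, 0.0, -1.0]]
wrist_force: [1.6, -0.5, 0.4]
width: 0.0849
```

Call:
jog_arm([
  [24, 32, -15, 0],
  [48, 64, -35, 0],
  [72, 96, -55, 0],
  [96, 128, -80, 0],
  [117, 159, -100, 0],
])

```text
time: 0.93
tool_pos: [0.3934, -0.3166, 0.1368]
orientation: [[0.122, -0.993, 0.0], [-0.993, -0.122, -0.0], [0.0, -0.0, -1.0]]
wrist_force: [1.9, -0.1, -0.2]
width: 0.0848
```

Call:
jog_arm([
  [0, 0, 0, 0],
  [0, 0, 0, 0],
])

```text
time: 1.1
tool_pos: [0.3933, -0.3157, 0.1364]
orientation: [[0.127, -0.992, -0.002], [-0.992, -0.127, 0.002], [-0.002, 0.002, -1.0]]
wrist_force: [-0.9, -1.1, 0.7]
width: 0.0853
```

Run:
```python
from h import *
im=snap("side","s1.png");t=snap("top","t1.png")
a=cv2.imread("pics/s1.png")[110:260,320:460];b=cv2.imread("pics/t1.png")[170:320,310:450]
c=np.hstack([cv2.resize(x,(392,420),interpolation=cv2.INTER_CUBIC) for x in(a,b)]);cv2.imwrite("pics/c1.png",c)
s=get_state();print(s["time"],s["tool_pos"],np.round(s["orientation"],3).tolist())
```

```text
1.2 [ 0.39242097 -0.31892968  0.137893  ] [[0.122, -0.993, -0.0], [-0.993, -0.122, -0.0], [0.0, 0.0, -1.0]]
```

View pics/c1.png

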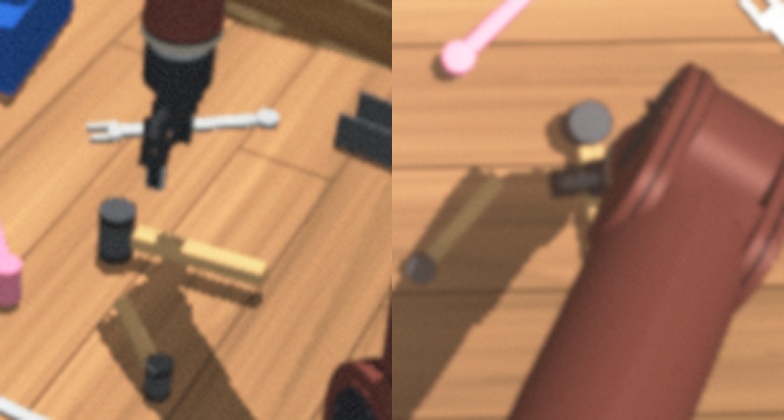

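The picture shows the gripper just above the handle, with its jaws across it and clear of the head (right crop: head (588,122), fingers (580,180)). I'm going down.

Call:
jog_arm([
  [7, 8, -15, 0],
  [7, 8, -50, 0],
  [7, 8, -80, 0],
  [7, 8, -80, 0],
])

```text
time: 1.53
tool_pos: [0.3963, -0.3098, 0.0535]
orientation: [[0.12, -0.993, -0.006], [-0.993, -0.12, 0.004], [-0.005, 0.005, -1.0]]
wrist_force: [-1.1, 1.2, -0.3]
width: 0.0852
```

Call:
jog_arm([
  [0, 0, -15, 0],
  [0, 0, -30, 0],
  [0, 0, -40, 0],
  [0, 0, -40, 0],
])

```text
time: 1.87
tool_pos: [0.3989, -0.3108, 0.0173]
orientation: [[0.121, -0.993, -0.001], [-0.993, -0.121, 0.001], [-0.001, 0.001, -1.0]]
wrist_force: [-0.9, 0.2, -0.3]
width: 0.085
```

Call:
jog_arm([
  [0, 0, 0, 0],
  [0, 0, 0, 0],
  [0, 0, 0, 0],
  [0, 0, 0, 0],
  [0, 0, 0, 0],
], hand=0)

```text
time: 2.28
tool_pos: [0.4, -0.3103, 0.0184]
orientation: [[0.122, -0.992, 0.0], [-0.992, -0.122, -0.0], [0.0, -0.0, -1.0]]
wrist_force: [-4.2, 10.2, 8.5]
width: 0.0253
```

Call:
jog_arm([
  [0, 0, 0, 0],
  [0, 0, 0, 0],
  [0, 0, 0, 0],
  [0, 0, 0, 0],
])

```text
time: 2.62
tool_pos: [0.4002, -0.3104, 0.0184]
orientation: [[0.122, -0.992, 0.001], [-0.992, -0.122, -0.0], [0.0, -0.001, -1.0]]
wrist_force: [-1.9, 1.9, 6.0]
width: 0.0251
```

Call:
jog_arm([
  [0, 0, 20, 0],
  [0, 0, 45, 0],
  [0, 0, 75, 0],
  [0, 0, 100, 0],
  [0, 0, 100, 0],
])

```text
time: 3.03
tool_pos: [0.402, -0.3117, 0.1226]
orientation: [[0.122, -0.992, 0.005], [-0.992, -0.122, -0.004], [0.005, -0.005, -1.0]]
wrist_force: [1.0, -0.9, -3.1]
width: 0.0248
```

Call:
jog_arm([
  [18, 27, 0, 0],
  [36, 54, 0, 0],
  [54, 81, 0, 0],
  [72, 108, 0, 0],
  [90, 135, 0, 0],
])

```text
time: 3.45
tool_pos: [0.4897, -0.1737, 0.1168]
orientation: [[0.122, -0.993, -0.001], [-0.993, -0.122, 0.0], [-0.001, 0.001, -1.0]]
wrist_force: [0.5, -1.3, -2.3]
width: 0.0251
```

Call:
jog_arm([
  [20, 30, 0, 0],
  [40, 60, 0, 0],
  [60, 90, 0, 0],
  [77, 117, 0, 0],
  [87, 129, 0, 0],
])

```text
time: 3.87
tool_pos: [0.5777, -0.0409, 0.1168]
orientation: [[0.127, -0.992, -0.001], [-0.992, -0.127, 0.003], [-0.003, 0.0, -1.0]]
wrist_force: [-0.1, 1.0, -3.1]
width: 0.0255
```

Call:
jog_arm([
  [0, 0, 0, 0],
  [0, 0, 0, 0],
  [0, 0, 0, 0],
])

```text
time: 4.12
tool_pos: [0.5758, -0.0473, 0.1168]
orientation: [[0.121, -0.993, -0.002], [-0.993, -0.121, -0.0], [0.0, 0.002, -1.0]]
wrist_force: [0.1, 0.4, -3.8]
width: 0.0247
```

Run:
```python
from h import *
im=snap("side","s2.png");t=snap("top","t2.png")
a=cv2.imread("pics/s2.png")[140:290,200:340];b=cv2.imread("pics/t2.png")[90:240,210:350]
c=np.hstack([cv2.resize(x,(392,420),interpolation=cv2.INTER_CUBIC) for x in(a,b)]);cv2.imwrite("pics/c2.png",c)
s=get_state();print(s["time"],s["tool_pos"],np.round(s["orientation"],3).tolist(),s["width"])
```

```text
4.2167 [ 0.57600716 -0.04781112  0.11726343] [[0.12, -0.993, -0.001], [-0.993, -0.12, -0.001], [0.0, 0.001, -1.0]] 0.025109382901764444
```

View pics/c2.png

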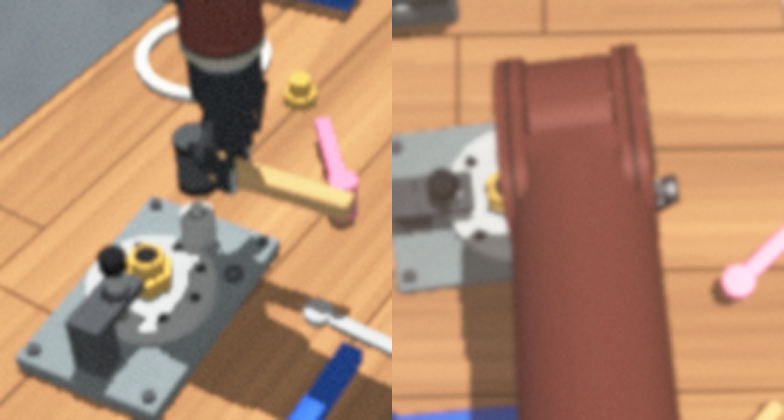

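Run:
```python
from h import *
f=lambda P:((proj("side",P)-[200,140]+.5)*2.8-.5).round(1)
P=np.array([.625,-.0385,0])
print("axis bottom",f(P+[0,0,.099]),"top",f(P+[0,0,.169]),"pin",f(P+[0,0,.069]),"boss",f(P+[0,0,.055]))
```

```text
axis bottom [195.4 182.5] top [189.9 133.9] pin [197.7 202.3] boss [198.7 211.4]
```

The head sits over the pin within a few mm: observed at about (194,183) and predicted at (195,182), with the pin at (198,205). Driving down now.

Call:
jog_arm([
  [0, 0, -15, 0],
  [0, 0, -25, 0],
  [0, 0, -32, 0],
  [0, 0, -38, 0],
  [0, 0, -38, 0],
])

```text
time: 4.63
tool_pos: [0.5761, -0.047, 0.0786]
orientation: [[0.121, -0.993, -0.002], [-0.993, -0.121, -0.0], [0.0, 0.002, -1.0]]
wrist_force: [-0.1, -0.5, -3.3]
width: 0.0251
```

Call:
jog_arm([
  [0, 0, -4, 0],
  [0, 0, -6, 0],
  [0, 0, -6, 0],
])

```text
time: 4.88
tool_pos: [0.5771, -0.0464, 0.0739]
orientation: [[0.122, -0.993, 0.001], [-0.993, -0.122, -0.0], [0.0, -0.001, -1.0]]
wrist_force: [-0.0, -1.7, -1.3]
width: 0.0253
```

Call:
jog_arm([
  [0, 0, -2, 0],
  [0, 0, -3, 0],
  [0, 0, -3, 0],
])

```text
time: 5.13
tool_pos: [0.577, -0.0464, 0.0732]
orientation: [[0.122, -0.993, 0.001], [-0.993, -0.122, -0.001], [0.001, -0.001, -1.0]]
wrist_force: [-12.1, -1.6, 21.7]
width: 0.0252
```

Call:
jog_arm([
  [0, 0, -2, 0],
  [0, 0, -3, 0],
  [0, 0, -3, 0],
])

```text
time: 5.38
tool_pos: [0.5771, -0.0459, 0.072]
orientation: [[0.123, -0.992, 0.001], [-0.992, -0.123, -0.001], [0.001, -0.001, -1.0]]
wrist_force: [-22.2, -0.6, 40.8]
width: 0.0248
```

Run:
```python
from h import *
im=snap("side","s3.png")
a=cv2.imread("pics/s3.png")[170:270,220:340];cv2.imwrite("pics/c3.png",cv2.resize(a,None,fx=5,fy=5,interpolation=cv2.INTER_CUBIC))
f=lambda P:((proj("side",P)-[220,170]+.5)*5-.5).round(1)
P=np.array([.625,-.0385,0])
print("axis bottom",f(P+[0,0,.055]),"top",f(P+[0,0,.125]),f(P+[0,0,.135]))
s=get_state();print(s["time"],s["tool_pos"],s["wrist_force"],s["ft_torque"])
```

```text
axis bottom [255.2 227.8] top [245.8 144.7] [244.4 132.4]
5.4333 [ 0.577069   -0.04595335  0.07201363] [-2.21379964e+01 -3.04541245e-02  3.98628500e+01] [0.14618213 3.99905788 0.18665877]
```

View pics/c3.png

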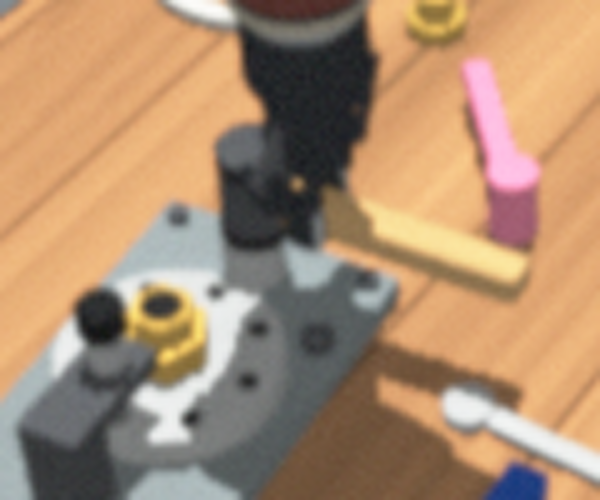

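The head sits squarely on the boss: its lower edge meets the boss at (255,240) and the force has risen to 40 N, so the pin is flush. Taking the mallet back to its old place.

Call:
jog_arm([
  [0, 0, 10, 0],
  [0, 0, 25, 0],
  [0, 0, 40, 0],
  [0, 0, 50, 0],
])

```text
time: 5.77
tool_pos: [0.5774, -0.0458, 0.1191]
orientation: [[0.123, -0.992, 0.001], [-0.992, -0.123, 0.0], [-0.0, -0.001, -1.0]]
wrist_force: [0.3, 0.7, -3.4]
width: 0.0249
```

Call:
jog_arm([
  [-18, -27, 0, 0],
  [-36, -54, 0, 0],
  [-54, -81, 0, 0],
  [-72, -108, 0, 0],
  [-90, -135, 0, 0],
])

```text
time: 6.18
tool_pos: [0.4859, -0.1821, 0.1177]
orientation: [[0.123, -0.992, 0.0], [-0.992, -0.123, 0.0], [-0.0, -0.0, -1.0]]
wrist_force: [0.0, -0.5, -3.6]
width: 0.0252
```

Call:
jog_arm([
  [-20, -30, 0, 0],
  [-40, -60, 0, 0],
  [-60, -90, 0, 0],
  [-77, -117, 0, 0],
  [-87, -129, 0, 0],
])

```text
time: 6.6
tool_pos: [0.3971, -0.3141, 0.1177]
orientation: [[0.118, -0.993, -0.001], [-0.993, -0.118, -0.001], [0.001, 0.001, -1.0]]
wrist_force: [0.9, 0.2, -4.2]
width: 0.025
```

Call:
jog_arm([
  [0, 0, -20, 0],
  [0, 0, -45, 0],
  [0, 0, -70, 0],
  [0, 0, -85, 0],
  [0, 0, -85, 0],
])

```text
time: 7.02
tool_pos: [0.3979, -0.3086, 0.0295]
orientation: [[0.123, -0.992, -0.004], [-0.992, -0.123, 0.004], [-0.004, 0.004, -1.0]]
wrist_force: [-0.9, 0.7, -3.1]
width: 0.0254
```

Call:
jog_arm([
  [0, 0, -6, 0],
  [0, 0, -12, 0],
  [0, 0, -12, 0],
])

```text
time: 7.27
tool_pos: [0.4, -0.3103, 0.0207]
orientation: [[0.122, -0.992, 0.0], [-0.992, -0.122, -0.0], [0.0, -0.0, -1.0]]
wrist_force: [0.1, 0.6, -3.2]
width: 0.0251
```

Call:
jog_arm([
  [0, 0, -2, 0],
  [0, 0, -2, 0],
])

```text
time: 7.43
tool_pos: [0.4002, -0.3104, 0.0192]
orientation: [[0.122, -0.992, 0.001], [-0.992, -0.122, -0.0], [0.001, -0.001, -1.0]]
wrist_force: [-0.0, 0.4, -3.1]
width: 0.025
```

Call:
jog_arm([
  [0, 0, -2, 0],
  [0, 0, -2, 0],
])

```text
time: 7.6
tool_pos: [0.4003, -0.3107, 0.0177]
orientation: [[0.122, -0.993, 0.001], [-0.993, -0.122, -0.001], [0.001, -0.001, -1.0]]
wrist_force: [-2.7, 0.2, 2.9]
width: 0.025
```

Call:
jog_arm([
  [0, 0, -1, 0],
  [0, 0, -1, 0],
])

```text
time: 7.77
tool_pos: [0.4003, -0.3107, 0.0175]
orientation: [[0.122, -0.993, 0.001], [-0.993, -0.122, -0.001], [0.001, -0.001, -1.0]]
wrist_force: [-6.5, 3.2, 14.9]
width: 0.0251
```

Contact. Releasing.

Call:
jog_arm([
  [0, 0, 0, 0],
  [0, 0, 0, 0],
  [0, 0, 0, 0],
  [0, 0, 0, 0],
  [0, 0, 0, 0],
], hand=85)

```text
time: 8.18
tool_pos: [0.3999, -0.3103, 0.0158]
orientation: [[0.122, -0.992, 0.0], [-0.992, -0.122, -0.0], [0.0, -0.0, -1.0]]
wrist_force: [-0.0, -0.3, -0.2]
width: 0.0831
```

Call:
jog_arm([
  [0, 0, 0, 0],
  [0, 0, 0, 0],
  [0, 0, 0, 0],
])

```text
time: 8.43
tool_pos: [0.3998, -0.3102, 0.0157]
orientation: [[0.122, -0.992, -0.0], [-0.992, -0.122, 0.0], [-0.0, -0.0, -1.0]]
wrist_force: [-0.2, -0.3, -0.9]
width: 0.0847
```

Call:
jog_arm([
  [0, 0, 20, 0],
  [0, 0, 50, 0],
  [0, 0, 90, 0],
  [0, 0, 130, 0],
  [0, 0, 170, 0],
])

```text
time: 8.85
tool_pos: [0.3995, -0.3099, 0.1876]
orientation: [[0.122, -0.992, -0.0], [-0.992, -0.122, 0.0], [-0.0, 0.0, -1.0]]
wrist_force: [0.8, -0.2, 1.1]
width: 0.085
```

Call:
jog_arm([
  [18, 36, 0, 0],
  [35, 71, 0, 0],
  [52, 107, 0, 0],
  [70, 142, 0, 0],
  [87, 178, 0, 0],
])

```text
time: 9.27
tool_pos: [0.4873, -0.1306, 0.1861]
orientation: [[0.122, -0.993, 0.001], [-0.993, -0.122, -0.0], [0.0, -0.001, -1.0]]
wrist_force: [0.5, 0.2, 0.2]
width: 0.0848
```

Call:
jog_arm([
  [18, 36, 0, 0],
  [35, 71, 0, 0],
  [52, 107, 0, 0],
  [70, 142, 0, 0],
  [87, 178, 0, 0],
])

```text
time: 9.68
tool_pos: [0.5745, 0.0473, 0.1858]
orientation: [[0.122, -0.993, 0.0], [-0.993, -0.122, -0.0], [0.0, -0.0, -1.0]]
wrist_force: [1.4, -0.0, -0.2]
width: 0.085
```

Call:
jog_arm([
  [18, 36, 0, 0],
  [35, 70, 0, 0],
  [35, 70, 0, 0],
  [35, 70, 0, 0],
])

```text
time: 10.02
tool_pos: [0.6087, 0.1189, 0.1851]
orientation: [[0.127, -0.992, -0.001], [-0.992, -0.127, 0.002], [-0.002, 0.001, -1.0]]
wrist_force: [0.8, -0.1, -0.2]
width: 0.0847
```

Run:
```python
from h import *
snap("side","s4.png");snap("top","t4.png")
a=cv2.imread("pics/s4.png")[150:300,190:330];b=cv2.imread("pics/t4.png")[110:290,260:428]
c=np.hstack([cv2.resize(x,(392,420),interpolation=cv2.INTER_CUBIC) for x in(a,b)]);cv2.imwrite("pics/c4.png",c)
s=get_state();print(s["time"],s["tool_pos"],s["width"])
f=lambda P:((proj("side",P)-[190,150]+.5)*2.8-.5).round(1)
print(f([.609,.116,.125]),f(s["tool_pos"]))
```

```text
10.1167 [0.60865665 0.11503516 0.18532695] 0.08509717883607221
[141.3 231.3] [134.3 187.7]
```

View pics/c4.png

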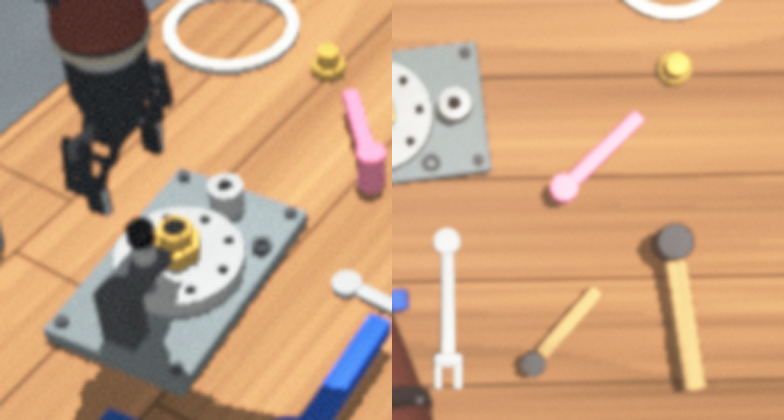

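The pin is flush, now showing as a dark spot in the boss at (225,185). The mallet stands at (675,242) in the right crop. The knob at (141,234) matches the prediction of (141,231), with the open jaws centred over it. Descending.

Call:
jog_arm([
  [0, 0, -15, 0],
  [0, 0, -35, 0],
  [0, 0, -55, 0],
  [0, 0, -70, 0],
  [0, 0, -70, 0],
])

```text
time: 10.53
tool_pos: [0.6069, 0.1129, 0.1126]
orientation: [[0.12, -0.993, -0.005], [-0.993, -0.12, -0.002], [0.001, 0.005, -1.0]]
wrist_force: [-0.2, 0.0, 0.1]
width: 0.0849
```

Call:
jog_arm([
  [0, 0, -5, 0],
  [0, 0, -10, 0],
  [0, 0, -10, 0],
])

```text
time: 10.78
tool_pos: [0.6089, 0.1151, 0.1059]
orientation: [[0.121, -0.993, 0.0], [-0.993, -0.121, -0.0], [0.0, -0.0, -1.0]]
wrist_force: [-0.3, -0.6, 0.4]
width: 0.0848
```

Call:
jog_arm([
  [0, 0, 0, 0],
  [0, 0, 0, 0],
  [0, 0, 0, 0],
  [0, 0, 0, 0],
  [0, 0, 0, 0],
], hand=0)

```text
time: 11.2
tool_pos: [0.6089, 0.1175, 0.1066]
orientation: [[0.123, -0.992, 0.001], [-0.992, -0.123, 0.002], [-0.002, -0.001, -1.0]]
wrist_force: [-1.9, -6.7, 1.8]
width: 0.0284
```

Call:
jog_arm([
  [0, 0, 0, 0],
  [0, 0, 0, 0],
  [0, 0, 0, 0],
  [0, 0, 0, 0],
])

```text
time: 11.53
tool_pos: [0.6089, 0.1173, 0.1066]
orientation: [[0.123, -0.992, 0.001], [-0.992, -0.123, 0.002], [-0.001, -0.001, -1.0]]
wrist_force: [-2.4, 3.9, 5.3]
width: 0.0278
```

Call:
jog_arm([
  [0, 1, 5, 0],
  [0, 1, 10, 0],
  [0, 1, 14, 0],
  [0, 1, 17, 0],
  [0, 1, 17, 0],
])

```text
time: 11.95
tool_pos: [0.6088, 0.1173, 0.123]
orientation: [[0.123, -0.992, -0.0], [-0.992, -0.123, 0.001], [-0.001, -0.0, -1.0]]
wrist_force: [3.1, 4.4, -7.9]
width: 0.0282
```

Call:
jog_arm([
  [0, 0, 2, 0],
  [0, 0, 4, 0],
  [0, 0, 4, 0],
])

```text
time: 12.2
tool_pos: [0.6088, 0.1173, 0.1266]
orientation: [[0.123, -0.992, -0.0], [-0.992, -0.123, 0.001], [-0.001, 0.0, -1.0]]
wrist_force: [2.8, 4.8, -8.0]
width: 0.028
```

Call:
jog_arm([
  [0, 0, 1, 0],
  [0, 0, 2, 0],
  [0, 0, 2, 0],
])

```text
time: 12.45
tool_pos: [0.6086, 0.1172, 0.1269]
orientation: [[0.123, -0.992, -0.001], [-0.992, -0.123, 0.001], [-0.001, 0.001, -1.0]]
wrist_force: [8.6, 6.1, -19.3]
width: 0.028
```

Call:
jog_arm([
  [0, 0, 0, 0],
  [0, 0, 0, 0],
  [0, 0, 0, 0],
  [0, 0, 0, 0],
])

```text
time: 12.78
tool_pos: [0.6087, 0.1173, 0.1269]
orientation: [[0.123, -0.992, -0.001], [-0.992, -0.123, 0.001], [-0.001, 0.001, -1.0]]
wrist_force: [8.4, 6.9, -19.6]
width: 0.0282
```

Run:
```python
from h import *
snap("side","s5.png")
a=cv2.imread("pics/s5.png")[150:300,190:410];cv2.imwrite("pics/c5.png",cv2.resize(a,None,fx=3.6,fy=3.6,interpolation=cv2.INTER_CUBIC))
s=get_state();print(s["time"],s["tool_pos"],s["width"],s["wrist_force"])
f=lambda P:((proj("side",P)-[190,150]+.5)*3.6-.5).round(1)
print(f([.609,.116,.125]),f([.609,.116,.145]))
```

```text
12.8333 [0.60866662 0.11723003 0.12689408] 0.027455973581728493 [  8.83246374   6.9891583  -19.38425341]
[181.8 297.5] [178.5 279.5]
```

View pics/c5.png

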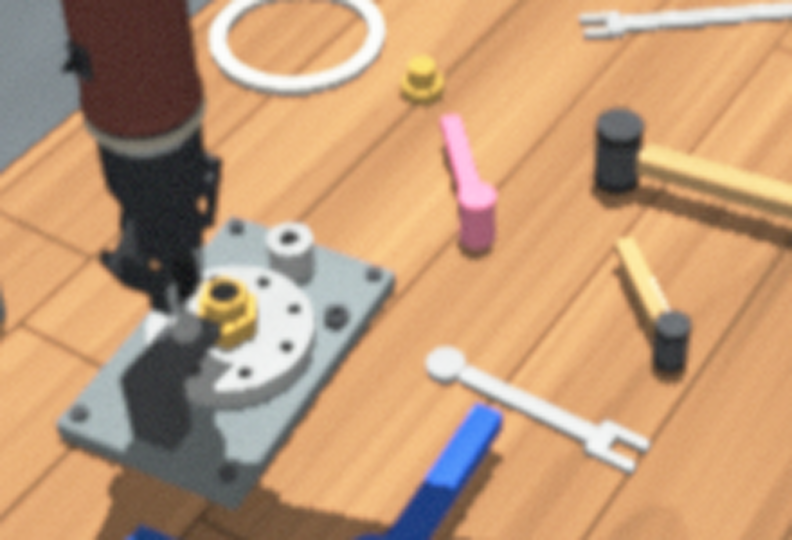

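The knob is held up at (180,275) with the bare rod showing below it at (175,300). The force rose from 8 to 19 N at 20 mm of travel, so the plunger is at its stop. The pin is flush and the mallet stands at (618,150). Handing in.

```bash
python3 -c "
from h import *
print(finish_job()); s=get_state();print(s['time'],s['tool_pos'],s['width'],s['wrist_force'])"
```

```text
the job is handed in; nothing more can be done
None
the job is handed in; nothing more can be done
```

The job is done and handed in at about 12.8 s of robot time; no verdict was reported.

- **Stop pin:** I drove it down with the large dark-headed mallet until the head sat on the boss, where the push rose to about 40 N. Pictures afterwards show it flush.
- **Mallet:** I set it back standing in its old place and let it go. Pictures show it upright on the bench.
- **Plunger:** I pulled the knob up 20.3 mm by the tool reading. The pull rose from 8 N to 19 N there, so it is at its stop. I left it gripped, with the fingers at 28 mm on the 30 mm knob and bare rod visible below it.
- **Bystanders:** those in the last picture look unmoved, but I did not measure any of them. The parts bin and the pipe coupling were outside that view; the arm did not go near them.

One reading disagreed: the first side-view estimate of the pin was about 15 mm off the top view. I took that as a misread pixel and used the top view and the fixture's dimensions, which the later pictures bore out.

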